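# Clip down the sample box lid corner by corner

### The job

Close the dry sample box: swing each of its four lid clips over and press it gently until it snaps fully shut over its lug. Work in opposite corners: start with any clip, then do the one diagonally opposite, then the other two. Never press harder than about 20 N, and leave the jar, the mouse and the steel die where they stand.

Things in the scene. Friction and masses are not known exactly. Their poses are not given: they have to be found in the camera images.
- box: White sample box, grey lid already on, screwed to the bench: 168 (x) by 238 (y) mm, lid top 87 mm above the bench. Origin: centre of underside; y along its long side, z up. Two steel clips on each long side, hinged just outside the lid's edge, each over a grey lug on the lid. Clips 1, 2 are on the -x side (towards the robot), 3, 4 on the +x side; 1 and 3 are diagonal, and so are 2 and 4.
- hinge_1 (a point): Nominal hinge axis of clip 1, near the box's -x, +y corner: box-frame point (-91, 70, 97) mm, axis along box y. The real hinge, with its lug, sits up to 5 mm higher or lower than this, differently for each clip (uneven gasket); that offset is not measured.
- hinge_2 (a point): Nominal hinge axis of clip 2, near the box's -x, -y corner: box-frame point (-91, -70, 97) mm, axis along box y. The real hinge, with its lug, sits up to 5 mm higher or lower than this, differently for each clip (uneven gasket); that offset is not measured.
- hinge_3 (a point): Nominal hinge axis of clip 3, near the box's +x, -y corner (diagonal to clip 1): box-frame point (91, -70, 97) mm, axis along box y. The real hinge, with its lug, sits up to 5 mm higher or lower than this, differently for each clip (uneven gasket); that offset is not measured.
- hinge_4 (a point): Nominal hinge axis of clip 4, near the box's +x, +y corner (diagonal to clip 2): box-frame point (91, 70, 97) mm, axis along box y. The real hinge, with its lug, sits up to 5 mm higher or lower than this, differently for each clip (uneven gasket); that offset is not measured.
- clip_1 (a joint): Angle (rad) of clip 1: 0 = shut, level, pointing inward (box +x) over its lug; 1.57 = upright; up to 2.1 = leaning outward. Starts at 1.6 to 1.84. All clips alike: flat steel tongue 26 mm wide (box y), 7 mm thick, centred on the hinge axis, reaching 51 mm from it, small lip under its end.
- clip_2 (a joint): Angle (rad) of clip 2: 0 = shut, level, pointing inward (box +x) over its lug; 1.57 = upright; up to 2.1 = leaning outward. Starts at 1.6 to 1.84. Each clip has an over-centre spring: let go above about 0.2 rad it springs back up to about 1.6 to 1.8; let go between 0.09 and 0.19 it may stick half shut.
- clip_3 (a joint): Angle (rad) of clip 3: 0 = shut, level, pointing inward (box -x) over its lug; 1.57 = upright; up to 2.1 = leaning outward. Starts at 1.6 to 1.84. Pressing any clip down 30 mm from its hinge takes about 10 N at 0.4 to 0.9 rad, falling to nothing at the dead point (0.14 rad); below 0.09 it snaps shut by itself.
- clip_4 (a joint): Angle (rad) of clip 4: 0 = shut, level, pointing inward (box -x) over its lug; 1.57 = upright; up to 2.1 = leaning outward. Starts at 1.6 to 1.84. Shut, any clip reads within 0.04 rad of 0 and lies on a hard stop, where force climbs about 15 N per mm. Over 25 N on box or clips damages the gasket.
- jar: Bystander: white jar with a red cap, diameter 56 mm, 85 mm high, standing beside the box's +y end. Origin at its underside.
- mouse: Bystander: black computer mouse, 100 by 58 by 32 mm, lying beside the box's -y end. Origin at its underside.
- die: Bystander: stepped steel pellet die, diameter 52 mm, 66 mm high, standing beyond the box's +x side. Origin at its underside.

How it is judged:
By the outcome, as a careful person would: the job done as asked, in the order asked, and still so for the second after the job is handed in, with the robot touching nothing.
It also fails if it takes over 58 s, if anything falls off the work surface, if the arm or the gripper's body presses on something with over 40 N, if the wrist force passes 120 N, or if a joint passes its speed limit or range.

### The arm

A 6-joint arm with a two-finger parallel gripper is mounted at the origin on the work surface. World frame = base frame: x ahead of the robot, y to its left, z up, the work surface at z = 0. Lengths are in mm, angles in rad, forces in N, time in s.
With the tool pointing down it reaches from about 300 to 775 mm from the base axis. Payload 14.6 kg.
Tool frame: the origin (TCP) lies at the very end of the fingers, on their centre line; the grasp point (between the pads) lies 19 mm behind it (manip.grip_point_offset is the distance from the TCP to the grasp point, in mm); z points along the fingers, y is the line along which they close (so a half turn about z gives the same grasp; the last joint's range is limited). The gripper opens to 94 mm and grips with 3 to 60 N. Pads are 16 mm wide; open, the fingers measure 119 mm over their backs; the gripper's body (75 mm by 177 mm) begins 78 mm behind the grasp point.
Start: joints at [-1.388, 0.3, 1.521, -0, 1.321, -0.067], TCP at [135.959, -532.921, 205.446] pointing down, gripper open.
Joint ranges: [-3.03, 3.03], [-0.79, 2.21], [0.23, 2.52], [-1.04, 4.18], [0, 3.07], [-2.55, 2.55]. Speed limits (rad/s): [2.22, 2.22, 2.57, 3.14, 3.14, 3.14].

### API

Orientations are given as [roll, pitch, yaw] about the fixed x, y, z axes, in that order (R = Rz(yaw) Ry(pitch) Rx(roll)).
In Python, from cell import telemetry, eyes, manip gives the robot as it stands.
- The arm moves only by the tool play_rows, never from a script. Its arguments are lists of equal length, an entry for each row: "translation": the shift along the world's x, y, z in m, a list of three; "yaw": the turn about the world's z in rad. A call has 1 to 12 rows; each row is the pose to reach, as a shift and turn from the pose commanded when the call began; what a row does not reach only later rows make up. A row lasts 1/8 s, in which the tool goes at most 62.5 mm and 10.7 degrees, less where a joint would pass 70% of its speed; a pose out of reach is approached as far as the arm can. A call with a gripper value outside its range is refused whole. "hand" is the opening, from 0 (shut) to 1 (fully open), set as the call begins (left out, the last holds). The fingers move at their own pace and stop on an object; "force" is the grip in N (left out, the last holds). Time passes only in rows, so rows that repeat a pose let the fingers close. It gives the time, the measured TCP pose, the force, the opening and the grip force at its end, in the units of the state.
- telemetry.read_state(): the state, without advancing time (a new reading comes with each control period).
- eyes.camera(name): name is "scene" or "top" or "wrist"; returns a dict with "pixels" (420x560x3 uint8, red, green, blue), "fx", "fy", "cx", "cy" (pixels), "cam_to_world" (4x4, takes a point from camera to world coordinates); the wrist camera has in their place "T_tool_cam" (4x4, takes a point from camera to tool coordinates, whose origin is the TCP and whose axes are the flange's). Camera axes: x right, y up, looking along -z (the intrinsics and any distortion apply to the point x, -y, -z); pixel columns grow to the right and rows downward; lengths in mm; the calibration is good to about 2 mm. A picture is of the moment at which its call begins: read the wrist's pose just before it. There is no depth.
- manip.sign_off(): hands the job in; it is judged then, once.
The state is a dict: "clock": time; "joints": joint angles; "qd": joint speeds; "effort": joint torques, N m; "eef_pos": TCP position; "eef_rot": TCP orientation; "wrist_force": force on the tool from outside, world axes, zero at the start; "moment": the same for the moment, N m; "finger_gap": finger opening in mm; "finger_force": force on a finger pad.
Only numpy, scipy, OpenCV 4.12 (cv2) and the standard library are available. Lean on these libraries where they do the work, as an engineer would, in place of code of your own. Each camera call takes 0.05 s, during which the arm holds its last target. There are 200 camera calls.

## Working session

There is one attempt and no reset: what is moved stays moved. The work goes in short steps, Python scripts to look and compute and a tool call to move; the robot and the scene stay as the last step left them, time stands still between calls to the robot, and variables do not carry over. Pictures are saved under pics/ and viewed, at most 10 in all, crops included, and the job is handed in when it is done.

Besides the shell and the picture viewer there is one more tool, called after "Request:" as name(argument=value, ...), one argument or row to a line, values as JSON. play_rows: Moves the arm, as the interface text tells. Its arguments: {"type":"object","properties":{"translation":{"type":"array","items":{"type":"array","items":{"type":"number"}}},"yaw":{"type":"array","items":{"type":"number"}},"hand":{"type":"number"},"force":{"type":"number"}},"required":["translation","yaw"]}

```bash
ls; mkdir -p pics
python3 - <<'E'
from cell import telemetry, eyes, manip
import cv2, numpy as np, pickle
s=telemetry.read_state();print(s)
d={}
for n in("scene","top"):
    c=eyes.camera(n);d[n]=c
    cv2.imwrite(f"pics/{n}0.png",cv2.cvtColor(c["pixels"],cv2.COLOR_RGB2BGR))
    print(n,{k:v for k,v in c.items() if k!="pixels"})
pickle.dump(d,open("cams.pkl","wb"))
E
```

```text
pics
{'clock': 0.0, 'joints': array([-1.38760274e+00,  3.00514051e-01,  1.52159940e+00,  1.06336230e-05,
        1.32069411e+00, -6.65949239e-02]), 'qd': array([-2.20207382e-04, -7.35068609e-04, -2.40736428e-04, -1.42966668e-05,
       -6.50342727e-04,  5.60106643e-04]), 'effort': array([ 3.90468820e-03, -5.31803226e+01, -3.52733839e+01,  7.09769432e-02,
        2.43294309e-02, -9.81603193e-05]), 'eef_pos': array([ 135.91278156, -532.66406821,  204.85502403]), 'eef_rot': array([-3.14038113e+00, -9.11232957e-05,  2.49785814e-01]), 'wrist_force': array([ 0.65941238,  0.17842368, -0.60559822]), 'moment': array([0.00691822, 0.00224888, 0.02031572]), 'finger_force': 0.0, 'finger_gap': 94.05454986739952}
scene {'fx': 485.02931011065004, 'fy': 485.02931011065004, 'cx': 279.6778581681134, 'cy': 208.23008028162252, 'cam_to_world': array([[-1.51743679e-01, -6.50501116e-01,  7.44192283e-01,
         1.36622207e+03],
       [ 9.88388244e-01, -1.05886455e-01,  1.08980451e-01,
         1.43892186e+02],
       [ 7.90797759e-03,  7.52087998e-01,  6.59015256e-01,
         7.39798387e+02],
       [ 0.00000000e+00,  0.00000000e+00,  0.00000000e+00,
         1.00000000e+00]])}
top {'fx': 523.2093110137191, 'fy': 523.2093110137191, 'cx': 280.44889851978246, 'cy': 205.71618786710584, 'cam_to_world': array([[ 7.30335215e-03,  9.91696117e-01, -1.28395767e-01,
         4.78555067e+02],
       [-9.99905005e-01,  5.74145132e-03, -1.25306576e-02,
         1.80263165e+01],
       [-1.16894264e-02,  1.28475086e-01,  9.91643842e-01,
         1.21479339e+03],
       [ 0.00000000e+00,  0.00000000e+00,  0.00000000e+00,
         1.00000000e+00]])}
```

View pics/scene0.png

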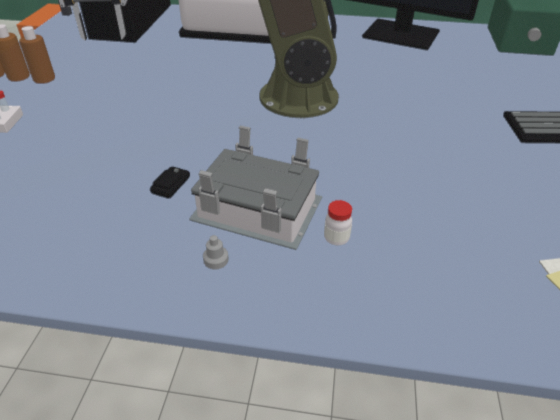

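View pics/top0.png

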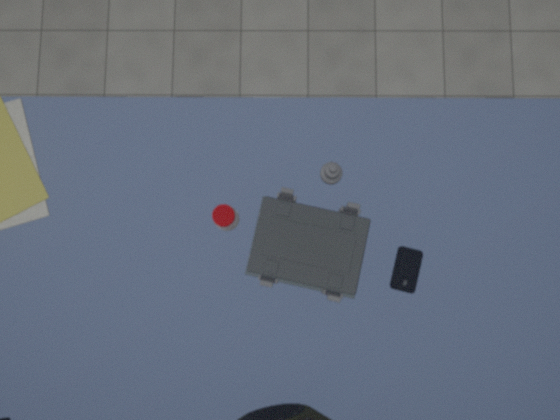

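The scene picture shows the box with four upright clips, around (255,190). In the top picture the lid's corners are near (263,198), (369,214), (356,296) and (248,276), with the jar, die and mouse around it. I'll enlarge the box.

Run:
```python
import cv2
a=cv2.imread("pics/top0.png")[180:310,235:385];cv2.imwrite("pics/topc.png",cv2.resize(a,None,fx=4.6,fy=4.6,interpolation=cv2.INTER_CUBIC))
a=cv2.imread("pics/scene0.png")[120:245,185:330];cv2.imwrite("pics/scenec.png",cv2.resize(a,None,fx=4.6,fy=4.6,interpolation=cv2.INTER_CUBIC))
```

```text
(no output)
```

View pics/topc.png

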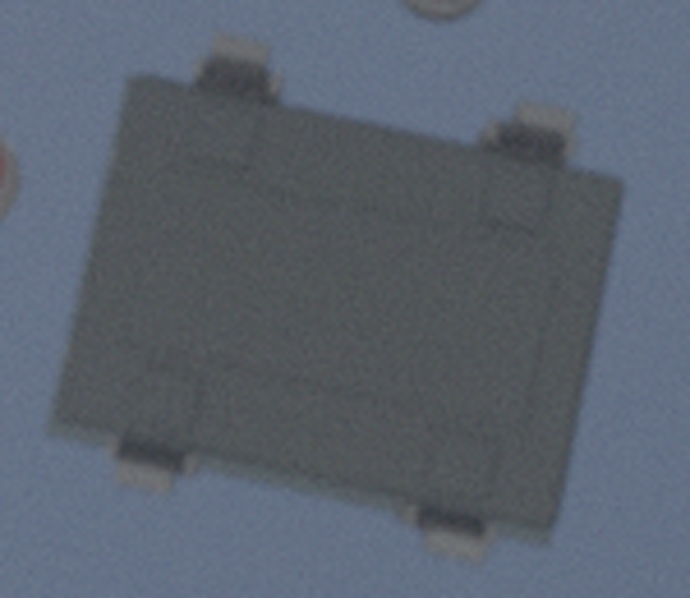

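View pics/scenec.png

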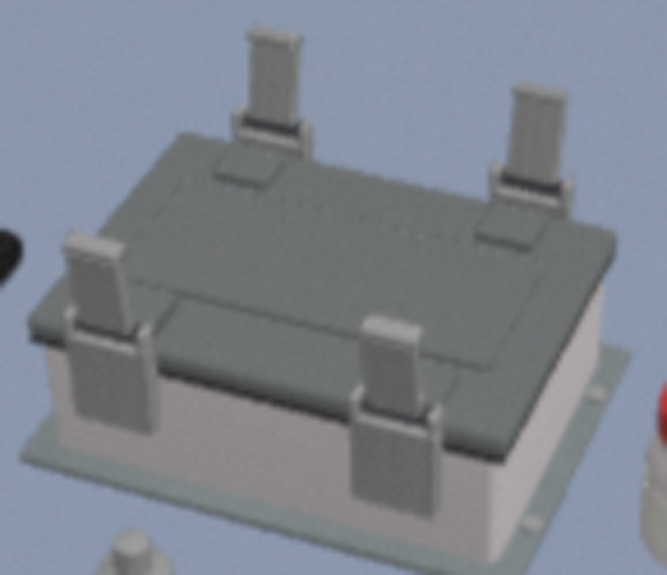

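```bash
cat > h.py <<'E'
import numpy as np, pickle
from scipy.optimize import least_squares
cams=pickle.load(open("cams.pkl","rb"))
def proj(c,P):
    M=np.linalg.inv(c["cam_to_world"]);q=(M[:3,:3]@np.asarray(P,float).T).T+M[:3,3]
    return np.c_[c["cx"]+c["fx"]*q[:,0]/-q[:,2],c["cy"]-c["fy"]*q[:,1]/-q[:,2]]
def b2w(p,P):
    P=np.asarray(P,float);c,s=np.cos(p[2]),np.sin(p[2])
    return np.c_[p[0]+c*P[:,0]-s*P[:,1],p[1]+s*P[:,0]+c*P[:,1],P[:,2]]
E
python3 - <<'E'
from h import *
L=np.array([[84,119,87],[84,-119,87],[-84,-119,87],[-84,119,87]])
t=np.array([(132,77),(623,180),(553,528),(52,430)])/4.6+[235-.4,180-.4]
s=np.array([(505,445),(33,325),(180,136),(614,235)])/4.6+[185-.4,120-.4]
for use in("t","s","ts"):
    f=lambda p:np.concatenate([(proj(cams[n],b2w(p,L))-m).ravel() for n,m,k in(("top",t,"t"),("scene",s,"s")) if k in use])
    r=least_squares(f,[500,0,-.2]);print(use,r.x,r.fun.round(1))
p=r.x
for n in cams:
    off,=[(235,180) if n=="top" else (185,120)]
    for name,sx,sy in(("1",-1,1),("2",-1,-1),("3",1,-1),("4",1,1)):
        print(n,name,((proj(cams[n],b2w(p,[[sx*91,sy*70,97],[sx*(91+51*.13),sy*70,97+50.5]]))-off)*4.6).round())
for name,sx,sy in(("1",-1,1),("2",-1,-1),("3",1,-1),("4",1,1)):
    print(name, b2w(p,[[sx*91,sy*70,97]]).round(1))
E
```

```text
t [ 5.39223325e+02 -2.84020217e+01 -1.98833214e-01] [-0.8 -0.1 -0.  -0.3  0.7  1.1  0.1 -0.7]
s [ 5.43874015e+02 -2.87561015e+01 -2.04101690e-01] [ 0.9  0.6 -2.2 -0.1 -0.2 -0.8  1.6 -0.7]
ts [ 5.40569781e+02 -2.87771667e+01 -2.00908064e-01] [-0.6 -0.8  0.2 -0.8  0.8  0.5  0.3 -1.5  1.3 -0.6 -1.8 -1.  -0.  -1.5
  1.6 -1.7]
scene 1 [[530. 180.]
 [538.  87.]]
scene 2 [[270. 123.]
 [271.  31.]]
scene 3 [[110. 335.]
 [ 92. 254.]]
scene 4 [[398. 407.]
 [392. 326.]]
top 1 [[150. 458.]
 [143. 475.]]
top 2 [[449. 522.]
 [456. 542.]]
top 3 [[525. 136.]
 [541. 108.]]
top 4 [[232.  75.]
 [235.  45.]]
1 [[465.4  58.   97. ]]
2 [[437.4 -79.2  97. ]]
3 [[ 615.8 -115.5   97. ]]
4 [[643.7  21.7  97. ]]
```

```bash
cat > plan.py <<'E'
# usage: plan(k) -> print TCP targets (absolute mm): start, arc
from h import *
P=[540.3,-28.7,-.2]
S={1:(-1,1),2:(-1,-1),3:(1,-1),4:(1,1)}
def tcp(k,u,w):
    sx,sy=S[k];return b2w(P,[[sx*(91-(u-8)),sy*70,97+w]])[0]
def plan(k,r=38):
    s=tcp(k,-26,38);out=[]
    for th in np.linspace(1.75,.4,11):
        out.append(tcp(k,r*np.cos(th)-3.5*np.sin(th),r*np.sin(th)+3.5*np.cos(th)))
    print(k,"start",s.round(0));print(((np.array(out)-s)/1000).round(3).tolist())
E
python3 -c "
from plan import *
for k in(1,3,2,4):plan(k)"
```

```text
1 start [432.  65. 135.]
[[0.015, -0.003, -0.001], [0.02, -0.004, -0.0], [0.025, -0.005, 0.0], [0.03, -0.006, -0.0], [0.035, -0.007, -0.001], [0.04, -0.008, -0.003], [0.045, -0.009, -0.005], [0.049, -0.01, -0.008], [0.053, -0.011, -0.012], [0.056, -0.011, -0.016], [0.058, -0.012, -0.02]]
3 start [ 649. -122.  135.]
[[-0.015, 0.003, -0.001], [-0.02, 0.004, -0.0], [-0.025, 0.005, 0.0], [-0.03, 0.006, -0.0], [-0.035, 0.007, -0.001], [-0.04, 0.008, -0.003], [-0.045, 0.009, -0.005], [-0.049, 0.01, -0.008], [-0.053, 0.011, -0.012], [-0.056, 0.011, -0.016], [-0.058, 0.012, -0.02]]
2 start [404. -72. 135.]
[[0.015, -0.003, -0.001], [0.02, -0.004, -0.0], [0.025, -0.005, 0.0], [0.03, -0.006, -0.0], [0.035, -0.007, -0.001], [0.04, -0.008, -0.003], [0.045, -0.009, -0.005], [0.049, -0.01, -0.008], [0.053, -0.011, -0.012], [0.056, -0.011, -0.016], [0.058, -0.012, -0.02]]
4 start [677.  15. 135.]
[[-0.015, 0.003, -0.001], [-0.02, 0.004, -0.0], [-0.025, 0.005, 0.0], [-0.03, 0.006, -0.0], [-0.035, 0.007, -0.001], [-0.04, 0.008, -0.003], [-0.045, 0.009, -0.005], [-0.049, 0.01, -0.008], [-0.053, 0.011, -0.012], [-0.056, 0.011, -0.016], [-0.058, 0.012, -0.02]]
```

Request:
play_rows(
  translation=[
    [0.296,0.598,0],
    [0.296,0.598,0],
    [0.296,0.598,0],
    [0.296,0.598,0],
    [0.296,0.598,0],
    [0.296,0.598,0],
    [0.296,0.598,0],
    [0.296,0.598,0],
    [0.296,0.598,0],
    [0.296,0.598,0],
    [0.296,0.598,0],
    [0.296,0.598,0],
  ],
  yaw=[-0.45,-0.45,-0.45,-0.45,-0.45,-0.45,-0.45,-0.45,-0.45,-0.45,-0.45,-0.45],
  hand=0,
)

```text
clock: 1.6
eef_pos: [432.2, 67.0, 204.9]
eef_rot: [3.141, 0.001, -0.197]
wrist_force: [0.1, 0.6, 1.0]
finger_gap: 0.4
finger_force: 0.0
```

Request:
play_rows(
  translation=[
    [0,0,-0.04],
    [0,0,-0.07],
    [0,0,-0.07],
    [0,0,-0.07],
  ],
  yaw=[0,0,0,0],
)

```text
clock: 2.1
eef_pos: [432.4, 64.6, 136.7]
eef_rot: [-3.141, -0.001, -0.201]
wrist_force: [-0.4, -0.1, 0.6]
finger_gap: 0.4
finger_force: 0.0
```

Run:
```python
from cell import telemetry, eyes
import cv2
print(telemetry.read_state()["eef_pos"],telemetry.read_state()["wrist_force"])
a=eyes.camera("scene")["pixels"][60:240,185:365,::-1]
b=eyes.camera("top")["pixels"][170:350,215:395,::-1]
cv2.imwrite("pics/c1.png",cv2.resize(cv2.hconcat([a,b]),None,fx=2.2,fy=2.2,interpolation=cv2.INTER_CUBIC))
```

```text
[432.37905005  64.63629273 136.65372547] [-0.36768914 -0.11215409  0.56055359]
```

View pics/c1.png

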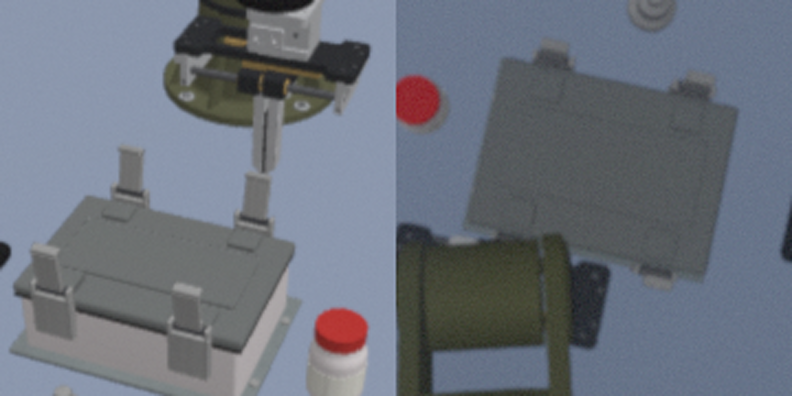

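The fingers sit just behind clip 1: its tip is at (258,177) and the finger ends at (265,170). I'll swing it over now.

Request:
play_rows(
  translation=[
    [0.01,-0.002,-0.001],
    [0.015,-0.003,-0.001],
    [0.02,-0.004,-0.001],
    [0.025,-0.005,0],
    [0.03,-0.006,0],
  ],
  yaw=[0,0,0,0,0],
)

```text
clock: 2.82
eef_pos: [461.8, 59.0, 135.1]
eef_rot: [3.141, 0.001, -0.2]
wrist_force: [-4.9, 0.5, -2.0]
finger_gap: 0.6
finger_force: 1.7
```

Request:
play_rows(
  translation=[
    [0.005,-0.001,-0.001],
    [0.01,-0.002,-0.003],
    [0.015,-0.003,-0.005],
    [0.019,-0.004,-0.008],
    [0.023,-0.005,-0.012],
    [0.026,-0.005,-0.016],
    [0.028,-0.006,-0.02],
    [0.028,-0.006,-0.02],
  ],
  yaw=[0,0,0,0,0,0,0,0],
)

```text
clock: 3.82
eef_pos: [490.4, 53.0, 115.6]
eef_rot: [-3.141, -0.001, -0.2]
wrist_force: [-1.9, -0.8, 2.6]
finger_gap: 0.0
finger_force: 1.7
```

Request:
play_rows(
  translation=[
    [0,0,-0.002],
    [0,0,-0.004],
    [0,0,-0.004],
  ],
  yaw=[0,0,0],
)

```text
clock: 4.2
eef_pos: [491.1, 53.0, 112.3]
eef_rot: [-3.141, -0.003, -0.2]
wrist_force: [1.5, -1.0, 5.3]
finger_gap: 0.6
finger_force: 1.9
```

Request:
play_rows(
  translation=[
    [0,0,-0.0015],
    [0,0,-0.003],
    [0,0,-0.003],
  ],
  yaw=[0,0,0],
)

```text
clock: 4.58
eef_pos: [490.9, 53.0, 109.1]
eef_rot: [-3.141, -0.003, -0.2]
wrist_force: [0.5, -0.3, 3.6]
finger_gap: 0.7
finger_force: 1.9
```

Request:
play_rows(
  translation=[
    [0,0,-0.001],
    [0,0,-0.002],
    [0,0,-0.002],
  ],
  yaw=[0,0,0],
)

```text
clock: 4.95
eef_pos: [489.8, 53.1, 106.2]
eef_rot: [3.142, 0.001, -0.2]
wrist_force: [0.7, -0.4, 2.1]
finger_gap: 0.5
finger_force: 0.9
```

Request:
play_rows(
  translation=[
    [0,0,-0.001],
    [0,0,-0.002],
    [0,0,-0.002],
  ],
  yaw=[0,0,0],
)

```text
clock: 5.32
eef_pos: [489.6, 53.1, 104.1]
eef_rot: [3.141, 0.001, -0.2]
wrist_force: [-0.3, 0.3, -0.3]
finger_gap: 0.7
finger_force: 0.1
```

Request:
play_rows(
  translation=[
    [0,0,-0.001],
    [0,0,-0.002],
    [0,0,-0.002],
  ],
  yaw=[0,0,0],
)

```text
clock: 5.7
eef_pos: [489.8, 53.1, 102.3]
eef_rot: [3.142, 0.0, -0.2]
wrist_force: [-0.5, 0.6, -0.3]
finger_gap: 0.7
finger_force: 0.0
```

Request:
play_rows(
  translation=[
    [0,0,-0.001],
    [0,0,-0.0015],
    [0,0,-0.0015],
  ],
  yaw=[0,0,0],
)

```text
clock: 6.08
eef_pos: [489.9, 53.1, 100.9]
eef_rot: [-3.142, 0.0, -0.2]
wrist_force: [0.3, -0.4, 0.0]
finger_gap: 0.2
finger_force: 0.0
```

Request:
play_rows(
  translation=[
    [0,0,-0.0007],
    [0,0,-0.001],
    [0,0,-0.001],
  ],
  yaw=[0,0,0],
)

```text
clock: 6.45
eef_pos: [490.1, 53.1, 100.5]
eef_rot: [-3.141, -0.0, -0.2]
wrist_force: [-3.1, 0.0, 8.0]
finger_gap: 1.1
finger_force: 3.5
```

Request:
play_rows(
  translation=[
    [0,0,-0.0003],
    [0,0,-0.0003],
  ],
  yaw=[0,0],
)

```text
clock: 6.7
eef_pos: [490.1, 53.1, 100.4]
eef_rot: [-3.141, -0.001, -0.2]
wrist_force: [-3.8, -0.5, 9.9]
finger_gap: 0.5
finger_force: 4.8
```

Request:
play_rows(
  translation=[
    [0,0,0.05],
    [0,0,0.1],
    [0.159,-0.175,0.1],
    [0.159,-0.175,0.1],
    [0.159,-0.175,0.1],
    [0.159,-0.175,0.1],
    [0.159,-0.175,0.1],
    [0.159,-0.175,0.1],
    [0.159,-0.175,0.07],
    [0.159,-0.175,0.036],
    [0.159,-0.175,0.036],
    [0.159,-0.175,0.036],
  ],
  yaw=[0,0,0,0,0,0,0,0,0,0,0,0],
)

```text
clock: 8.2
eef_pos: [649.4, -121.4, 137.7]
eef_rot: [3.142, -0.002, -0.2]
wrist_force: [1.6, 0.3, -0.1]
finger_gap: 0.6
finger_force: 0.0
```

Run:
```python
from cell import telemetry, eyes
import cv2
a=eyes.camera("scene")["pixels"][60:240,155:335,::-1]
b=eyes.camera("top")["pixels"][170:350,215:395,::-1]
cv2.imwrite("pics/c2.png",cv2.resize(cv2.hconcat([a,b]),None,fx=2.2,fy=2.2,interpolation=cv2.INTER_CUBIC))
```

```text
(no output)
```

View pics/c2.png

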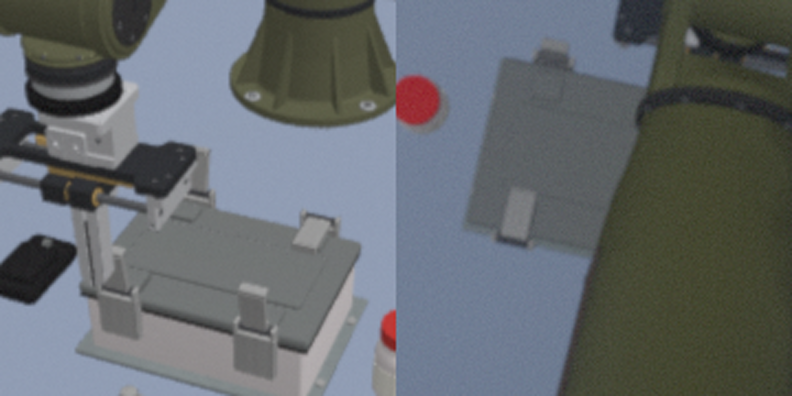

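Clip 1 lies flat at (315,230) in the scene view. At clip 3 the fingers, near (90,290), look off to one side of the clip, so I'll check by projection.

Run:
```python
from plan import *
c=cams["scene"];f=lambda X:((proj(c,X)-[155,60])*2.2).round(0).tolist()
print("tcp",f([[649.4,-121.4,137.7]]))
R=lambda u,y,z:b2w(P,[[u,y,z]])
for th in(1.6,1.84):
  print("clip3 tip",[f(R(91-51*np.cos(th),y,97+51*np.sin(th))) for y in(-83,-57)])
print("finger corners",[f(R(x,y,137.7)) for x in(117,133) for y in(-82.5,-57.5)])
print("hinge",f(R(91,-70,97)))
```

```text
tcp [[98.0, 280.0]]
clip3 tip [[[100.0, 247.0]], [[126.0, 253.0]]]
clip3 tip [[[94.0, 256.0]], [[120.0, 262.0]]]
finger corners [[[89.0, 271.0]], [[114.0, 277.0]], [[81.0, 282.0]], [[106.0, 288.0]]]
hinge [[119.0, 292.0]]
```

The fingers project to where they appear, outside the clip and partly hiding it, so the placing is right. Swinging clip 3.

Request:
play_rows(
  translation=[
    [-0.01,0.002,-0.001],
    [-0.015,0.003,-0.001],
    [-0.02,0.004,-0.001],
    [-0.025,0.005,0],
    [-0.03,0.006,0],
    [-0.035,0.007,-0.001],
  ],
  yaw=[0,0,0,0,0,0],
)

```text
clock: 9.05
eef_pos: [614.1, -114.9, 134.8]
eef_rot: [-3.142, -0.001, -0.2]
wrist_force: [5.4, -0.5, -1.5]
finger_gap: 0.4
finger_force: 2.6
```

Request:
play_rows(
  translation=[
    [-0.005,0.001,-0.002],
    [-0.01,0.002,-0.004],
    [-0.014,0.003,-0.007],
    [-0.018,0.004,-0.011],
    [-0.021,0.004,-0.015],
    [-0.023,0.005,-0.019],
    [-0.023,0.005,-0.019],
  ],
  yaw=[0,0,0,0,0,0,0],
)

```text
clock: 9.93
eef_pos: [591.2, -110.0, 116.1]
eef_rot: [3.141, -0.001, -0.2]
wrist_force: [3.9, -1.1, 3.2]
finger_gap: 0.6
finger_force: 2.0
```

Request:
play_rows(
  translation=[
    [0,0,-0.002],
    [0,0,-0.004],
    [0,0,-0.004],
  ],
  yaw=[0,0,0],
)

```text
clock: 10.3
eef_pos: [590.4, -109.8, 111.4]
eef_rot: [-3.142, 0.002, -0.2]
wrist_force: [-0.4, 1.1, 2.8]
finger_gap: 0.7
finger_force: 0.9
```

Request:
play_rows(
  translation=[
    [0,0,-0.0015],
    [0,0,-0.003],
    [0,0,-0.003],
  ],
  yaw=[0,0,0],
)

```text
clock: 10.68
eef_pos: [590.8, -109.9, 108.2]
eef_rot: [-3.142, 0.001, -0.2]
wrist_force: [-0.0, -0.4, 0.2]
finger_gap: 0.5
finger_force: 0.1
```

Request:
play_rows(
  translation=[
    [0,0,-0.001],
    [0,0,-0.002],
    [0,0,-0.002],
  ],
  yaw=[0,0,0],
)

```text
clock: 11.05
eef_pos: [590.9, -109.9, 106.5]
eef_rot: [-3.142, 0.0, -0.2]
wrist_force: [-0.7, 0.7, 0.8]
finger_gap: 0.6
finger_force: 0.0
```

Request:
play_rows(
  translation=[
    [0,0,-0.0005],
    [0,0,-0.001],
    [0,0,-0.001],
  ],
  yaw=[0,0,0],
)

```text
clock: 11.42
eef_pos: [590.9, -109.9, 105.6]
eef_rot: [-3.142, 0.0, -0.2]
wrist_force: [0.3, 0.4, 0.8]
finger_gap: 0.3
finger_force: 0.0
```

Request:
play_rows(
  translation=[
    [0,0,-0.0005],
    [0,0,-0.001],
    [0,0,-0.001],
  ],
  yaw=[0,0,0],
)

```text
clock: 11.8
eef_pos: [590.9, -109.9, 104.6]
eef_rot: [-3.142, 0.0, -0.2]
wrist_force: [-0.2, 0.6, 0.8]
finger_gap: 0.5
finger_force: 0.0
```

Request:
play_rows(
  translation=[
    [0,0,-0.0005],
    [0,0,-0.0007],
    [0,0,-0.0007],
  ],
  yaw=[0,0,0],
)

```text
clock: 12.18
eef_pos: [591.0, -109.9, 104.2]
eef_rot: [3.142, -0.0, -0.2]
wrist_force: [-1.9, -0.1, 4.3]
finger_gap: 0.1
finger_force: 2.4
```

Request:
play_rows(
  translation=[
    [0,0,-0.0003],
    [0,0,-0.0005],
    [0,0,-0.0005],
  ],
  yaw=[0,0,0],
)

```text
clock: 12.55
eef_pos: [591.1, -109.9, 104.1]
eef_rot: [3.142, -0.001, -0.2]
wrist_force: [-4.2, 0.9, 9.5]
finger_gap: 0.3
finger_force: 4.3
```

Request:
play_rows(
  translation=[
    [0,0,0.05],
    [0,0,0.1],
    [-0.187,0.038,0.1],
    [-0.187,0.038,0.1],
    [-0.187,0.038,0.1],
    [-0.187,0.038,0.1],
    [-0.187,0.038,0.1],
    [-0.187,0.038,0.07],
    [-0.187,0.038,0.032],
    [-0.187,0.038,0.032],
    [-0.187,0.038,0.032],
  ],
  yaw=[0,0,0,0,0,0,0,0,0,0,0],
)

```text
clock: 13.92
eef_pos: [405.0, -72.2, 136.5]
eef_rot: [3.142, -0.001, -0.2]
wrist_force: [0.2, -0.1, 0.1]
finger_gap: 0.8
finger_force: 0.0
```

Run:
```python
from cell import telemetry, eyes
import cv2
print(telemetry.read_state()["eef_pos"])
a=eyes.camera("scene")["pixels"][60:240,155:335,::-1]
b=eyes.camera("top")["pixels"][170:350,215:395,::-1]
cv2.imwrite("pics/c3.png",cv2.resize(cv2.hconcat([a,b]),None,fx=2.2,fy=2.2,interpolation=cv2.INTER_CUBIC))
```

```text
[405.02241099 -72.19530368 136.45572601]
```

View pics/c3.png

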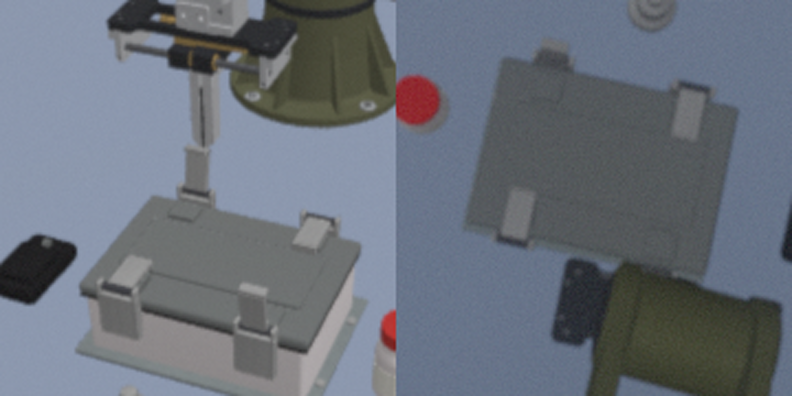

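Clips 1 (517,215 in the top half) and 3 (690,112) are flat and shut. The fingers stand behind clip 2, whose tip is at (197,150). Next I'll swing clip 2.

Request:
play_rows(
  translation=[
    [0.01,-0.002,-0.001],
    [0.015,-0.003,-0.001],
    [0.02,-0.004,-0.001],
    [0.025,-0.005,0],
    [0.03,-0.006,0],
    [0.035,-0.007,-0.001],
  ],
  yaw=[0,0,0,0,0,0],
)

```text
clock: 14.78
eef_pos: [438.9, -78.9, 134.2]
eef_rot: [-3.142, 0.001, -0.2]
wrist_force: [-6.4, 1.1, -1.5]
finger_gap: 0.2
finger_force: 2.4
```

Request:
play_rows(
  translation=[
    [0.005,-0.001,-0.002],
    [0.01,-0.002,-0.004],
    [0.014,-0.003,-0.007],
    [0.018,-0.004,-0.011],
    [0.021,-0.004,-0.015],
    [0.023,-0.005,-0.019],
    [0.023,-0.005,-0.019],
  ],
  yaw=[0,0,0,0,0,0,0],
)

```text
clock: 15.65
eef_pos: [462.2, -83.9, 115.5]
eef_rot: [-3.141, -0.0, -0.2]
wrist_force: [-2.2, 1.7, 2.8]
finger_gap: 0.7
finger_force: 1.5
```

Request:
play_rows(
  translation=[
    [0,0,-0.002],
    [0,0,-0.004],
    [0,0,-0.004],
  ],
  yaw=[0,0,0],
)

```text
clock: 16.02
eef_pos: [463.1, -84.1, 112.2]
eef_rot: [3.142, -0.003, -0.2]
wrist_force: [1.4, 0.6, 4.0]
finger_gap: 0.5
finger_force: 1.8
```

Request:
play_rows(
  translation=[
    [0,0,-0.0015],
    [0,0,-0.003],
    [0,0,-0.003],
  ],
  yaw=[0,0,0],
)

```text
clock: 16.4
eef_pos: [462.5, -84.1, 108.8]
eef_rot: [3.142, -0.002, -0.2]
wrist_force: [2.4, -0.9, 5.0]
finger_gap: 0.6
finger_force: 1.8
```

Request:
play_rows(
  translation=[
    [0,0,-0.001],
    [0,0,-0.002],
    [0,0,-0.002],
  ],
  yaw=[0,0,0],
)

```text
clock: 16.77
eef_pos: [461.8, -83.9, 106.2]
eef_rot: [-3.142, 0.001, -0.2]
wrist_force: [0.5, -0.2, 1.7]
finger_gap: 0.4
finger_force: 0.8
```

Request:
play_rows(
  translation=[
    [0,0,-0.001],
    [0,0,-0.002],
    [0,0,-0.002],
  ],
  yaw=[0,0,0],
)

```text
clock: 17.15
eef_pos: [461.7, -83.8, 104.1]
eef_rot: [-3.142, 0.001, -0.2]
wrist_force: [0.8, 0.1, 0.1]
finger_gap: 0.4
finger_force: 0.1
```

Request:
play_rows(
  translation=[
    [0,0,-0.001],
    [0,0,-0.0015],
    [0,0,-0.0015],
  ],
  yaw=[0,0,0],
)

```text
clock: 17.52
eef_pos: [461.8, -83.9, 102.8]
eef_rot: [-3.142, 0.0, -0.2]
wrist_force: [-0.4, 0.1, -0.6]
finger_gap: 0.7
finger_force: 0.0
```

Request:
play_rows(
  translation=[
    [0,0,-0.0005],
    [0,0,-0.001],
    [0,0,-0.001],
  ],
  yaw=[0,0,0],
)

```text
clock: 17.9
eef_pos: [461.9, -83.9, 101.9]
eef_rot: [-3.142, 0.0, -0.2]
wrist_force: [-0.0, -0.9, 0.3]
finger_gap: 0.4
finger_force: 0.0
```

Request:
play_rows(
  translation=[
    [0,0,-0.0005],
    [0,0,-0.001],
    [0,0,-0.001],
  ],
  yaw=[0,0,0],
)

```text
clock: 18.27
eef_pos: [461.9, -83.9, 100.9]
eef_rot: [-3.142, 0.0, -0.2]
wrist_force: [0.0, -0.2, -0.1]
finger_gap: 0.3
finger_force: 0.0
```

Request:
play_rows(
  translation=[
    [0,0,-0.0004],
    [0,0,-0.0007],
    [0,0,-0.0007],
  ],
  yaw=[0,0,0],
)

```text
clock: 18.65
eef_pos: [462.0, -83.9, 100.3]
eef_rot: [-3.142, -0.0, -0.2]
wrist_force: [-0.4, 0.9, 0.8]
finger_gap: 0.7
finger_force: 0.6
```

Request:
play_rows(
  translation=[
    [0,0,-0.0004],
    [0,0,-0.0007],
    [0,0,-0.0007],
  ],
  yaw=[0,0,0],
)

```text
clock: 19.02
eef_pos: [462.1, -83.9, 100.1]
eef_rot: [3.142, -0.0, -0.2]
wrist_force: [-3.3, 0.9, 7.6]
finger_gap: 0.3
finger_force: 4.2
```

Request:
play_rows(
  translation=[
    [0,0,-0.0003],
    [0,0,-0.0003],
  ],
  yaw=[0,0],
)

```text
clock: 19.27
eef_pos: [462.1, -83.9, 100.0]
eef_rot: [3.142, -0.001, -0.2]
wrist_force: [-3.7, 0.9, 11.3]
finger_gap: 0.8
finger_force: 5.6
```

Request:
play_rows(
  translation=[
    [0,0,0.05],
    [0,0,0.1],
    [0.215,0.099,0.1],
    [0.215,0.099,0.1],
    [0.215,0.099,0.1],
    [0.215,0.099,0.1],
    [0.215,0.099,0.1],
    [0.215,0.099,0.1],
    [0.215,0.099,0.07],
    [0.215,0.099,0.036],
    [0.215,0.099,0.036],
    [0.215,0.099,0.036],
  ],
  yaw=[0,0,0,0,0,0,0,0,0,0,0,0],
)

```text
clock: 20.78
eef_pos: [677.3, 14.7, 137.5]
eef_rot: [-3.141, -0.002, -0.201]
wrist_force: [-0.5, 0.2, 0.8]
finger_gap: 0.5
finger_force: 0.0
```

Request:
play_rows(
  translation=[
    [-0.01,0.002,-0.001],
    [-0.015,0.003,-0.001],
    [-0.02,0.004,-0.001],
    [-0.025,0.005,0],
    [-0.03,0.006,0],
    [-0.035,0.007,-0.001],
  ],
  yaw=[0,0,0,0,0,0],
)

```text
clock: 21.52
eef_pos: [642.0, 22.1, 134.3]
eef_rot: [-3.141, -0.001, -0.2]
wrist_force: [5.7, 0.1, -1.4]
finger_gap: 0.3
finger_force: 2.3
```

Request:
play_rows(
  translation=[
    [-0.005,0.001,-0.002],
    [-0.01,0.002,-0.004],
    [-0.014,0.003,-0.007],
    [-0.018,0.004,-0.011],
    [-0.021,0.004,-0.015],
    [-0.023,0.005,-0.019],
    [-0.023,0.005,-0.019],
  ],
  yaw=[0,0,0,0,0,0,0],
)

```text
clock: 22.4
eef_pos: [618.8, 27.1, 115.8]
eef_rot: [-3.142, -0.0, -0.2]
wrist_force: [-0.8, 0.2, 4.0]
finger_gap: 0.2
finger_force: 2.1
```

Request:
play_rows(
  translation=[
    [0,0,-0.002],
    [0,0,-0.004],
    [0,0,-0.004],
  ],
  yaw=[0,0,0],
)

```text
clock: 22.78
eef_pos: [618.6, 27.2, 111.7]
eef_rot: [-3.142, 0.0, -0.2]
wrist_force: [-1.4, 1.1, 5.9]
finger_gap: 0.4
finger_force: 2.2
```

Request:
play_rows(
  translation=[
    [0,0,-0.001],
    [0,0,-0.002],
    [0,0,-0.002],
  ],
  yaw=[0,0,0],
)

```text
clock: 23.15
eef_pos: [618.5, 27.2, 109.6]
eef_rot: [-3.142, 0.001, -0.2]
wrist_force: [-2.0, -0.2, 3.9]
finger_gap: 0.3
finger_force: 2.0
```

Request:
play_rows(
  translation=[
    [0,0,-0.001],
    [0,0,-0.002],
    [0,0,-0.002],
  ],
  yaw=[0,0,0],
)

```text
clock: 23.52
eef_pos: [618.8, 27.1, 107.1]
eef_rot: [3.142, 0.0, -0.2]
wrist_force: [-1.8, -0.1, 3.4]
finger_gap: 0.4
finger_force: 1.3
```

Request:
play_rows(
  translation=[
    [0,0,-0.001],
    [0,0,-0.002],
    [0,0,-0.002],
  ],
  yaw=[0,0,0],
)

```text
clock: 23.9
eef_pos: [618.9, 27.0, 105.0]
eef_rot: [3.141, 0.0, -0.2]
wrist_force: [-0.0, 0.4, 1.2]
finger_gap: 0.4
finger_force: 0.4
```

Request:
play_rows(
  translation=[
    [0,0,-0.001],
    [0,0,-0.002],
    [0,0,-0.002],
  ],
  yaw=[0,0,0],
)

```text
clock: 24.28
eef_pos: [618.9, 27.1, 103.0]
eef_rot: [3.142, 0.0, -0.2]
wrist_force: [-0.0, 0.7, -0.6]
finger_gap: 0.7
finger_force: 0.0
```

Request:
play_rows(
  translation=[
    [0,0,-0.0008],
    [0,0,-0.0015],
    [0,0,-0.0015],
  ],
  yaw=[0,0,0],
)

```text
clock: 24.65
eef_pos: [618.9, 27.1, 101.7]
eef_rot: [-3.142, 0.0, -0.2]
wrist_force: [0.8, -0.1, 1.0]
finger_gap: 0.7
finger_force: 0.0
```

Request:
play_rows(
  translation=[
    [0,0,-0.0005],
    [0,0,-0.001],
    [0,0,-0.001],
  ],
  yaw=[0,0,0],
)

```text
clock: 25.02
eef_pos: [618.9, 27.1, 100.7]
eef_rot: [3.142, 0.0, -0.2]
wrist_force: [0.1, -0.9, 0.6]
finger_gap: 0.0
finger_force: 0.0
```

Request:
play_rows(
  translation=[
    [0,0,-0.0004],
    [0,0,-0.0007],
    [0,0,-0.0007],
  ],
  yaw=[0,0,0],
)

```text
clock: 25.4
eef_pos: [618.9, 27.1, 100.0]
eef_rot: [3.142, 0.0, -0.2]
wrist_force: [0.0, -0.3, 0.1]
finger_gap: 0.5
finger_force: 0.0
```

Request:
play_rows(
  translation=[
    [0,0,-0.0004],
    [0,0,-0.0007],
    [0,0,-0.0007],
  ],
  yaw=[0,0,0],
)

```text
clock: 25.78
eef_pos: [619.0, 27.1, 99.7]
eef_rot: [-3.142, -0.0, -0.2]
wrist_force: [-1.8, 0.0, 5.5]
finger_gap: 0.5
finger_force: 2.5
```

Request:
play_rows(
  translation=[
    [0,0,-0.0003],
    [0,0,-0.0005],
    [0,0,-0.0005],
  ],
  yaw=[0,0,0],
)

```text
clock: 26.15
eef_pos: [619.1, 27.1, 99.6]
eef_rot: [-3.141, -0.001, -0.2]
wrist_force: [-3.5, 0.3, 9.9]
finger_gap: 0.4
finger_force: 4.4
```

Request:
play_rows(
  translation=[
    [0,0,0.05],
    [0,0,0.1],
    [-0.1,-0.2,0.12],
    [-0.2,-0.35,0.12],
    [-0.2,-0.35,0.12],
    [-0.2,-0.35,0.12],
    [-0.2,-0.35,0.12],
    [-0.2,-0.35,0.12],
    [-0.2,-0.35,0.12],
    [-0.2,-0.35,0.12],
    [-0.2,-0.35,0.12],
    [-0.2,-0.35,0.12],
  ],
  yaw=[0,0,0,0,0,0,0,0,0,0,0,0],
)

```text
clock: 27.65
eef_pos: [419.6, -322.0, 218.8]
eef_rot: [-3.141, 0.0, -0.199]
wrist_force: [0.3, 0.5, 0.8]
finger_gap: 0.4
finger_force: 0.0
```

Run:
```python
from cell import telemetry, eyes
import cv2
a=eyes.camera("scene")["pixels"][110:290,155:365,::-1]
b=eyes.camera("top")["pixels"][150:330,200:430,::-1][:,:210]
cv2.imwrite("pics/end.png",cv2.resize(cv2.hconcat([a,b]),None,fx=1.9,fy=1.9,interpolation=cv2.INTER_CUBIC))
```

```text
(no output)
```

View pics/end.png

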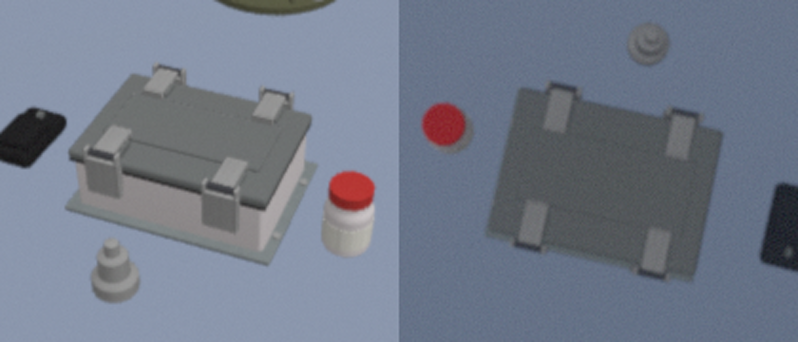

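All four clips lie flat, at (165,82), (272,105), (110,142) and (230,172). The jar, mouse and die are still where they were.

```bash
python3 -c "
from cell import manip
print(manip.sign_off())"
```

```text
the job is handed in; nothing more can be done
None
```

All four clips are shut, done in the order 1, 3, 2, 4, with no wrist-force reading above about 12 N; the final picture shows them flat and the jar, mouse and die unmoved, and the job was handed in at about 28 s.

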